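# Hold the bench kiln open with its lifting rod

### The arm

A 7-joint arm with a two-finger parallel gripper is mounted at the origin on the work surface; the furniture and walls round the work are solid. World frame = base frame: x ahead of the robot, y to its left, z up, the work surface at z = 0. Lengths are in m, angles in rad, forces in N, time in s.
With the tool pointing down it reaches from about 0.35 to 0.9 m from the base axis. Payload 19.9 kg.
Tool frame: the origin (TCP) lies midway between the tips of the shut fingers; the grasp point (between the pads) lies 19 mm behind it; z points along the fingers, y is the line along which they close (so a half turn about z gives the same grasp; the last joint's range is limited). The gripper opens to 94 mm and grips with 3 to 60 N. Pads are 16 mm wide; open, the fingers measure 119 mm over their backs; the gripper's body (75 mm by 177 mm) begins 78 mm behind the grasp point.
Start: joints at [-1.21, 0.417, -0.01, 1.614, 0.005, 1.111, -0.053], TCP at [0.245, 0.575, 0.205] pointing down, gripper open.
Joint ranges: [-2.81, 2.81], [-0.39, 2.02], [-1.27, 1.25], [0.06, 2.57], [-1.19, 4.33], [0.19, 2], [-2.82, 2.82]. Speed limits (rad/s): [1.89, 1.89, 2.39, 2.39, 3.01, 3.01, 3.01].

### API

Orientations are given as a unit quaternion [x, y, z, w].
In Python, from bench import arm gives the robot as it stands. The module is installed in compiled form; this text tells all that it offers.
- The arm moves only by the tool drive_tool, never from a script. Its argument "rows" is a list of rows, each an object with "gripper": the opening, from 0 (shut) to 1 (fully open); "linear": the shift along the tool's x, y, z in mm, a list of three; "rotation": the turn, a rotation vector about the tool's x, y, z in degrees, a list of three. In form: [{"gripper": gripper, "linear": [tx, ty, tz], "rotation": [rx, ry, rz]}, ...]. A call has 1 to 12 rows; each row is the pose to reach, as a shift and turn from the pose commanded when the call began, along the tool's axes at that moment; what a row does not reach only later rows make up. A row lasts 1/12 s, in which the tool goes at most 41.7 mm and 7.16 degrees, less where a joint would pass 70% of its speed; a pose out of reach is approached as far as the arm can. A call with a gripper value outside its range is refused whole. The fingers move at their own pace and stop on an object; the grip force is fixed at half the most. Time passes only in rows, so rows that repeat a pose let the fingers close. It gives the time, the measured TCP pose, the force, the opening and the grip force at its end, in the units of the state.
- arm.get_obs(): the state, without advancing time (a new reading comes with each control period).
- arm.capture(name): name is "side" or "top"; returns the picture (384x512x3 uint8, blue, green, red); there is no depth.
- arm.camera_model(name): a dict with "mtx" (3x3 intrinsics, pixels), "R" (3x3) and "t" (3): a world point X has camera coordinates R X + t. Camera axes: x right, y down, z forward; pixel columns grow to the right and rows downward; lengths in m; the calibration is good to about 2 mm. A picture is of the moment at which its call begins. camera_model takes no time and is no camera call.
- arm.close_job(): hands the job in; it is judged then, once.
The state is a dict: "time_s": time; "qpos": joint angles; "qvel": joint speeds; "joint_torque": joint torques, N m; "position": TCP position; "tool_rot": TCP orientation; "ft_force": force on the tool from outside, world axes, zero at the start; "moment": the same for the moment, N m; "gripper_width": finger opening in m; "finger_force": force on a finger pad.
Only numpy, scipy, OpenCV 4.12 (cv2) and the standard library are available. Lean on these libraries where they do the work, as an engineer would, in place of code of your own. Each camera call takes 0.05 s, during which the arm holds its last target. There are 200 camera calls.

### The job

The lid of the small bench kiln has no stay and falls shut by itself. Pick up its lifting rod, pass the steel end through the eye on top of the lid, and with the rod alone raise the lid smoothly, without flinging or dropping it, to 45 degrees, so that the ring in the chamber can be inspected under cover of the lid. Hold it there and finish still holding the rod with the lid at that angle; leave the other things on the bench where they are.

Things in the scene. Friction and masses are not known exactly. Their poses are not given: they have to be found in the camera images.
- kiln: small top-loading bench kiln, a grey box 190 (its x) x 170 (its y) mm, fixed to the bench; origin at the middle of its underside, x from the front (control plate with dial, facing the robot) to the rear (hinge), y to its left along the hinge, z up. The closed lid's top is 131 mm above the bench and overhangs the case by 3 mm. A white dish with a ring stands in the chamber.
- kiln_lid (a joint): angle of the kiln's lid in rad: 0 closed, growing as its front edge rises; 0.785 is 45 degrees, limit 1.75. The lid (0.3 kg) turns about its rear edge and falls shut from any angle below about 1.3; holding it up at the eye takes 1 to 3 N.
- lid_hinge (a point): middle of the lid's hinge axis, at the kiln's rear, 108 mm above the bench; the hinge axis runs along the kiln's y
- lid_eye (a point): centre of the steel eye upright on the lid near the middle of its front edge: a ring of 5 mm bar, 16 mm inside, 26 mm outside, its hole along the kiln's y (parallel to the hinge), open to left and right. It moves with the lid (y along the hole, z out of the lid's top). With the lid closed it is 158 mm above the bench, 178 mm in front of the hinge axis and 50 mm above it.
- lifting_rod: lifting rod, 189 mm long, lying on the bench: square wooden handle 18 x 18 x 80 mm with brass ends, then a round steel rod 8 mm thick with a tapered tip. Origin on the rod's axis at the middle of the handle (9 mm above the bench as it lies); x along the rod towards the tip. The handle ends 40 mm and its brass ferrule (16 mm thick) 50 mm ahead of the origin. About 0.09 kg.
- rod_tip (a point): very end of the steel rod, 146 mm from the rod's origin along its x; the last 6 mm taper to a blunt point
- steel_block: bystander: ground steel bench block, 40 x 62 x 24 mm, origin under its centre; leave it where it is
- blue_pliers: bystander: pliers with blue handles, 155 x 60 x 11 mm, lying flat, origin under the centre; leave them where they are

How it is judged:
By the outcome, as a careful person would: the job done as asked, in the order asked, and still so for the second after the job is handed in, while the arm keeps its last pose, push and grip.
It also fails if it takes over 48 s, if anything falls off the work surface, if the arm or the gripper's body presses on something with over 40 N, if the wrist force passes 120 N, or if a joint passes its speed limit or range.

## Working session

There is one attempt and no reset: what is moved stays moved. The work goes in short steps, Python scripts to look and compute and a tool call to move; the robot and the scene stay as the last step left them, time stands still between calls to the robot, and variables do not carry over. Pictures are saved under pics/ and viewed, at most 10 in all, crops included, and the job is handed in when it is done.

Besides the shell and the picture viewer there is one more tool, called after "Request:" by a JSON object that holds its "op" and its "data". drive_tool: Moves the arm, as the interface text tells. Its arguments: {"type":"object","properties":{"rows":{"type":"array"}},"required":["rows"]}

```bash
mkdir -p pics
python3 - <<'E'
from bench import arm
import cv2,numpy as np
for n in("side","top"):
    cv2.imwrite(f"pics/{n}0.png",cv2.resize(arm.capture(n),(800,600)));m=arm.camera_model(n);print(n,m["mtx"].tolist(),(-m["R"].T@m["t"]).round(3),m["R"].round(3).tolist())
o=arm.get_obs();print({k:np.round(v,3).tolist() for k,v in o.items()})
E
```

```text
side [[449.96162389627153, 0.0, 257.5664038734501], [0.0, 449.96162389627153, 194.56690075940037], [0.0, 0.0, 1.0]] [-0.246  0.185  1.18 ] [[-0.327, -0.945, 0.01], [-0.758, 0.257, -0.599], [0.564, -0.203, -0.801]]
top [[481.7597838193907, 0.0, 250.9830896470877], [0.0, 481.7597838193907, 190.86773003764168], [0.0, 0.0, 1.0]] [ 0.315 -0.094  1.273] [[-0.024, -1.0, -0.019], [-0.986, 0.026, -0.166], [0.166, 0.014, -0.986]]
{'time_s': 0.1, 'qpos': [-1.209, 0.418, -0.01, 1.614, 0.005, 1.111, -0.053], 'qvel': [0.001, -0.001, 0.001, -0.0, -0.0, 0.002, 0.0], 'joint_torque': [0.001, -85.257, 0.639, -42.67, -0.049, 0.016, 0.0], 'position': [0.245, 0.575, 0.205], 'tool_rot': [0.2, 0.98, -0.001, -0.0], 'ft_force': [-0.535, 0.131, -0.023], 'moment': [0.004, 0.005, 0.018], 'finger_force': 0.0, 'gripper_width': 0.094}
```

View pics/side0.png

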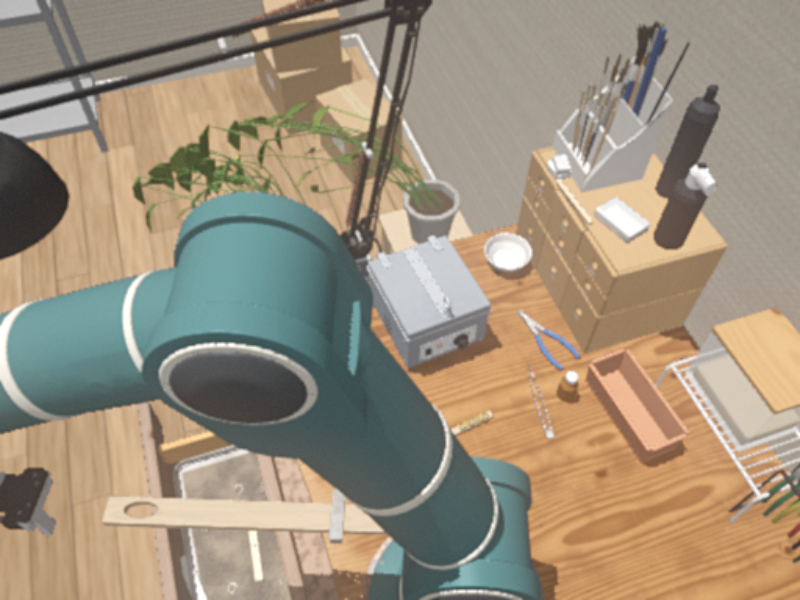

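View pics/top0.png

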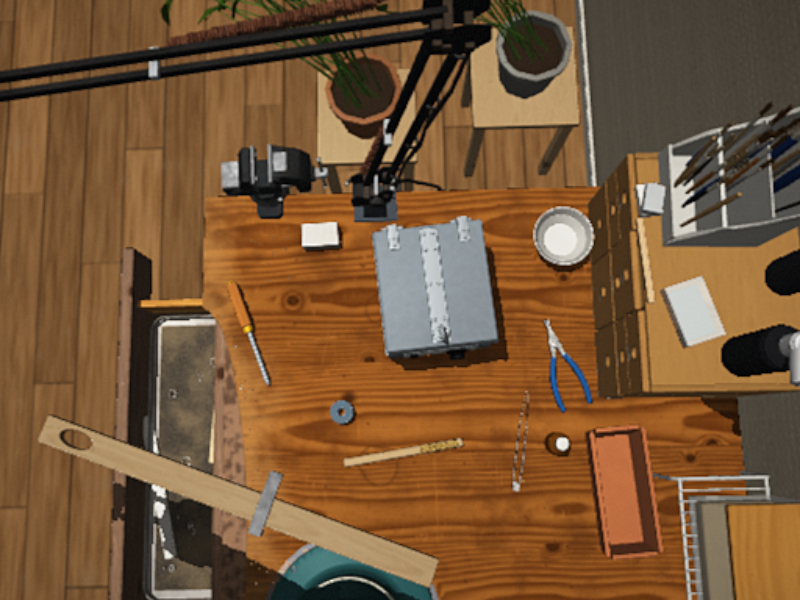

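The top view shows the kiln at (435,290), its eye near (440,335), the pliers at (565,370) and an orange-handled rod from (233,283) to (268,383). The side view has the arm in front of the rod. I'll zoom in on the rod candidates and the kiln.

```bash
cat > h.py <<'E'
from bench import arm
import cv2,numpy as np
def ray(n,u,v):
    m=arm.camera_model(n);R,t=np.array(m["R"]),np.array(m["t"])
    return -R.T@t, R.T@np.linalg.solve(m["mtx"],[u,v,1.])
def onz(n,u,v,z):
    c,d=ray(n,u,v);return c+d*(z-c[2])/d[2]
def proj(n,X):
    m=arm.camera_model(n);p=np.array(m["mtx"])@(np.array(m["R"])@np.array(X)+np.array(m["t"]).ravel());return p[:2]/p[2]
def tri(a,b):
    (c1,d1),(c2,d2)=ray("top",*a),ray("side",*b)
    s=np.linalg.lstsq(np.c_[d1,-d2],c2-c1,rcond=None)[0];p,q=c1+s[0]*d1,c2+s[1]*d2
    return (p+q)/2,np.linalg.norm(p-q)
E
python3 - <<'E'
from h import *
a=arm.capture("top")
c1=cv2.resize(a[175:305,135:305],None,fx=4.5,fy=4.5,interpolation=cv2.INTER_CUBIC)[:590,:390]
c2=cv2.resize(a[130:240,230:330],None,fx=4,fy=4,interpolation=cv2.INTER_CUBIC)
W=np.zeros((600,800,3),np.uint8);W[:c1.shape[0],:c1.shape[1]]=c1;W[:c2.shape[0],395:795]=c2
cv2.imwrite("pics/c.png",W)
for p in[(233,283),(248,326),(268,383),(345,463),(462,442)]:print(p,onz("top",p[0]*.64,p[1]*.64,.009).round(3))
E
```

```text
(233, 283) [0.563 0.196 0.009]
(248, 326) [0.487 0.17  0.009]
(268, 383) [0.39  0.135 0.009]
(345, 463) [0.256 0.008 0.009]
(462, 442) [ 0.286 -0.185  0.009]
```

View pics/c.png

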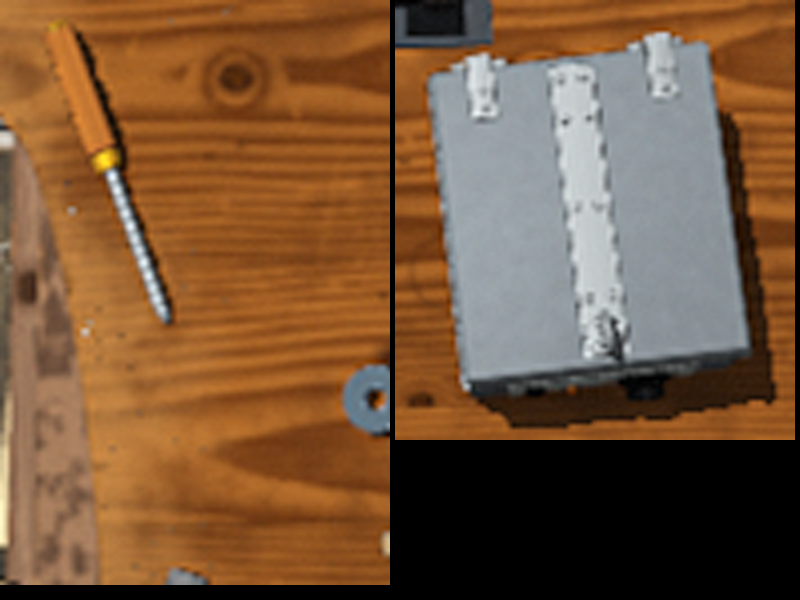

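Run:
```python
from h import *
b=arm.capture("side");a=arm.capture("top")
c1=cv2.resize(b[145:240,225:325],None,fx=4,fy=4,interpolation=cv2.INTER_CUBIC)
c2=cv2.resize(a[190:235,255:305],None,fx=8,fy=8,interpolation=cv2.INTER_CUBIC)
W=np.zeros((400,800,3),np.uint8);W[:380,:400]=c1;W[:360,400:]=c2
cv2.imwrite("pics/d.png",W)
for p in[(238.8,148),(308.3,140.5),(318.3,217.5),(246.8,225)]:print(p,onz("top",*p,.131).round(3))
hsv=cv2.cvtColor(a,cv2.COLOR_BGR2HSV)[170:260,135:185]
m=cv2.inRange(hsv,(5,170,150),(30,255,255));n,l,s,c=cv2.connectedComponentsWithStats(m)
i=1+np.argmax(s[1:,4]);pts=np.argwhere(l==i)[:,::-1]+[135,170]
r=cv2.minAreaRect(pts.astype(np.float32));print(s[i],r)
print(onz("top",*r[0],.012).round(4), [onz("top",*q,.012).round(4) for q in cv2.boxPoints(r)])
print("lamp joint",tri((455*.64,20*.64),(408*.64,8*.64)))
```

```text
(238.8, 148) [ 0.615 -0.051  0.131]
(308.3, 140.5) [ 0.629 -0.221  0.131]
(318.3, 217.5) [ 0.44  -0.236  0.131]
(246.8, 225) [ 0.426 -0.066  0.131]
[   0    0   50   90 1501] ((159.49998474121094, 214.49996948242188), (48.99999237060547, 88.99998474121094), 0.0)
[0.4714 0.1671 0.012 ] [array([0.3565, 0.2302, 0.012 ]), array([0.5934, 0.2341, 0.012 ]), array([0.5897, 0.1021, 0.012 ]), array([0.3534, 0.1023, 0.012 ])]
lamp joint (array([ 0.70297022, -0.15521359,  0.59084629]), np.float64(0.00638951950599346))
```

View pics/d.png

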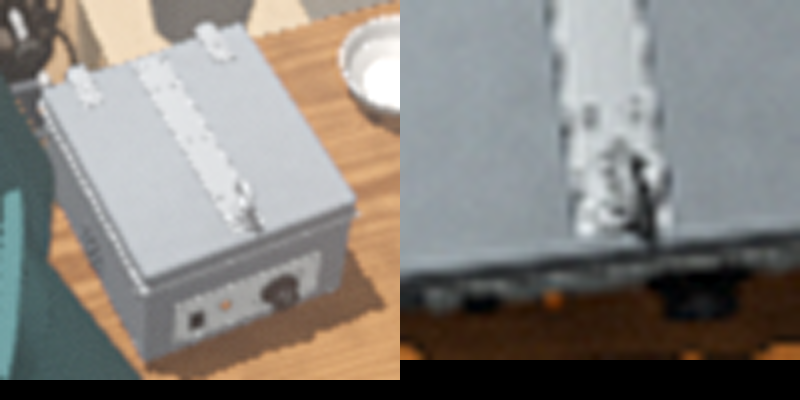

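Run:
```python
from h import *
print("eye",tri((282.75,213.75),(286.2,195)), proj("top",(.45,-.149,.158)),proj("side",(.45,-.149,.158)))
B=onz("top",147.9,180.6,.011);F=onz("top",158.8,212.1,.009);T=onz("top",172.3,246.6,.009);print(B,F,T,np.linalg.norm(T-B))
d=T-F;d/=np.linalg.norm(d);print(np.degrees(np.arctan2(d[1],d[0])),T-.146*d)
d=T-B;d/=np.linalg.norm(d);print(np.degrees(np.arctan2(d[1],d[0])),T-.146*d,T-d*.121)
from scipy.spatial.transform import Rotation as R
print(R.from_quat(arm.get_obs()["tool_rot"]).as_matrix().round(3))
```

```text
eye (array([ 0.44759698, -0.15115123,  0.15668577]), np.float64(0.0008372438451695882)) [281.97894868 212.75559101] [285.06858023 194.25907829]
[0.56362505 0.19916684 0.011     ] [0.47821359 0.16961843 0.009     ] [0.38635139 0.13342141 0.009     ] 0.18908308390814807
-158.4937752007117 [0.52218654 0.18694535 0.009     ]
-159.65170911140686 [0.52323277 0.18418657 0.01054429] [0.49979418 0.17549391 0.01027986]
[[-0.92   0.392 -0.   ]
 [ 0.392  0.92  -0.001]
 [-0.    -0.001 -1.   ]]
```

Run:
```python
from h import *
k=.64
# side line of the upper bar as plane, hit by top-view rays of the same bar
c,d1=ray("side",0,97*k);_,d2=ray("side",400*k,15*k);n=np.cross(d1,d2)
for q in[(0,88),(150,66),(300,40),(430,18)]:
    o,d=ray("top",q[0]*k,q[1]*k);print(q,(o+d*(n@(c-o))/(n@d)).round(2))
```

```text
(0, 88) [0.64 0.28 0.61]
(150, 66) [0.66 0.14 0.6 ]
(300, 40) [0.69 0.   0.58]
(430, 18) [ 0.72 -0.13  0.57]
```

Request:
{"op": "drive_tool", "data": {"rows": [{"gripper": 0.45, "linear": [-30, -20, 0], "rotation": [0, 0, 7]}, {"gripper": 0.45, "linear": [-62, -41, 0], "rotation": [0, 0, 14]}, {"gripper": 0.45, "linear": [-94, -63, 0], "rotation": [0, 0, 21]}, {"gripper": 0.45, "linear": [-126, -84, 0], "rotation": [0, 0, 28]}, {"gripper": 0.45, "linear": [-158, -106, 0], "rotation": [0, 0, 35]}, {"gripper": 0.45, "linear": [-190, -127, 0], "rotation": [0, 0, 42]}, {"gripper": 0.45, "linear": [-222, -149, 0], "rotation": [0, 0, 49]}, {"gripper": 0.45, "linear": [-254, -170, 0], "rotation": [0, 0, 56]}, {"gripper": 0.45, "linear": [-286, -192, 0], "rotation": [0, 0, 63]}, {"gripper": 0.45, "linear": [-318, -213, 0], "rotation": [0, 0, 70]}, {"gripper": 0.45, "linear": [-350, -235, 0], "rotation": [0, 0, 77]}, {"gripper": 0.45, "linear": [-394, -264, 0], "rotation": [0, 0, 84]}]}}

```text
time_s: 1.25
position: [0.4983, 0.1855, 0.2057]
tool_rot: [0.806, 0.592, 0.0, -0.0]
ft_force: [1.2, 1.1, -0.0]
gripper_width: 0.0424
finger_force: 0.0
```

Request:
{"op": "drive_tool", "data": {"rows": [{"gripper": 0.45, "linear": [0, 0, 0], "rotation": [0, 0, 7]}, {"gripper": 0.45, "linear": [0, 0, 0], "rotation": [0, 0, 14]}, {"gripper": 0.45, "linear": [0, 0, 0], "rotation": [0, 0, 21]}, {"gripper": 0.45, "linear": [0, 0, 0], "rotation": [0, 0, 28]}, {"gripper": 0.45, "linear": [0, 0, 0], "rotation": [0, 0, 35]}, {"gripper": 0.45, "linear": [0, 0, 0], "rotation": [0, 0, 42]}, {"gripper": 0.45, "linear": [0, 0, 0], "rotation": [0, 0, 49]}, {"gripper": 0.45, "linear": [0, 0, 0], "rotation": [0, 0, 52]}, {"gripper": 0.45, "linear": [0, 0, 0], "rotation": [0, 0, 52]}, {"gripper": 0.45, "linear": [0, 0, 0], "rotation": [0, 0, 52]}]}}

```text
time_s: 2.08
position: [0.4978, 0.1869, 0.2054]
tool_rot: [0.983, 0.183, -0.0, 0.0]
ft_force: [0.0, -0.8, -0.4]
gripper_width: 0.0424
finger_force: 0.0
```

```bash
cat >> h.py <<'E'
from scipy.spatial.transform import Rotation as Ro
def st():
    o=arm.get_obs();M=Ro.from_quat(o["tool_rot"]).as_matrix();return np.array(o["position"]),M,o
E
python3 - <<'E'
from h import *
p,M,o=st();print(o["time_s"],p,M.round(3),np.round(o["qpos"],2))
print("to grasp, tool mm",(M.T@(np.array([.504,.178,.1])-p)*1000).round(1),"yaw",np.degrees(np.arctan2(M[1,0],M[0,0])))
a,b=arm.capture("top"),arm.capture("side")
W=np.zeros((600,800,3),np.uint8)
W[:,:400]=cv2.resize(b[190:310,200:280],(400,600),interpolation=cv2.INTER_CUBIC)
W[:,400:]=cv2.resize(a[170:260,130:190],(400,600),interpolation=cv2.INTER_CUBIC)
cv2.imwrite("pics/e.png",W);print(proj("side",(.5225,.185,.018)),proj("side",(.386,.1334,.008)))
E
```

```text
2.0833 [0.49780862 0.18694762 0.20543557] [[ 0.933  0.359 -0.   ]
 [ 0.359 -0.933 -0.   ]
 [-0.     0.    -1.   ]] [-0.92  0.28  0.6   1.86 -0.18  1.05 -1.45]
to grasp, tool mm [  2.6  10.6 105.4] yaw 21.063807639670923
[170.93308211 232.09787497] [199.2320235  266.97178235]
```

View pics/e.png

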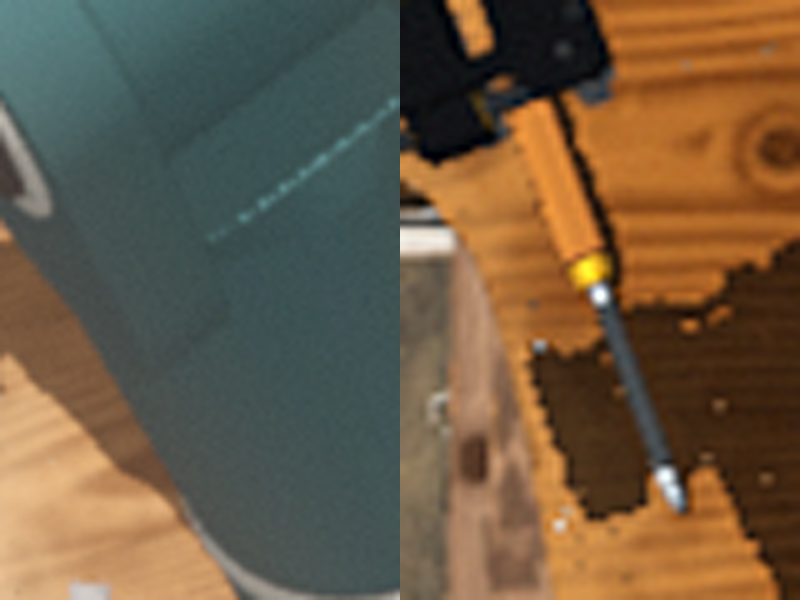

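Request:
{"op": "drive_tool", "data": {"rows": [{"gripper": 0.45, "linear": [3, 11, 30], "rotation": [0, 0, 0]}, {"gripper": 0.45, "linear": [3, 11, 65], "rotation": [0, 0, 0]}, {"gripper": 0.45, "linear": [3, 11, 100], "rotation": [0, 0, 0]}, {"gripper": 0.45, "linear": [3, 11, 130], "rotation": [0, 0, 0]}, {"gripper": 0.45, "linear": [3, 11, 150], "rotation": [0, 0, 0]}, {"gripper": 0.45, "linear": [3, 11, 160], "rotation": [0, 0, 0]}, {"gripper": 0.45, "linear": [3, 11, 160], "rotation": [0, 0, 0]}, {"gripper": 0.45, "linear": [3, 11, 160], "rotation": [0, 0, 0]}]}}

```text
time_s: 2.85
position: [0.505, 0.1775, 0.046]
tool_rot: [0.983, 0.182, 0.0, 0.0]
ft_force: [0.1, -0.8, 0.4]
gripper_width: 0.0425
finger_force: 0.0
```

Run:
```python
from h import *
p,M,o=st();print(o["time_s"],p,M.round(3),np.round(o["ft_force"],1))
print("to grasp, tool mm",(M.T@(np.array([.504,.178,.004])-p)*1000).round(1))
```

```text
2.85 [0.50497639 0.17753998 0.04604808] [[ 0.934  0.357  0.   ]
 [ 0.357 -0.934 -0.   ]
 [ 0.     0.    -1.   ]] [ 0.1 -0.8  0.4]
to grasp, tool mm [-0.8 -0.8 42. ]
```

Request:
{"op": "drive_tool", "data": {"rows": [{"gripper": 0.45, "linear": [0, 0, 15], "rotation": [0, 0, 0]}, {"gripper": 0.45, "linear": [0, 0, 28], "rotation": [0, 0, 0]}, {"gripper": 0.45, "linear": [0, 0, 36], "rotation": [0, 0, 0]}, {"gripper": 0.45, "linear": [0, 0, 40], "rotation": [0, 0, 0]}, {"gripper": 0.45, "linear": [0, 0, 42], "rotation": [0, 0, 0]}, {"gripper": 0.45, "linear": [0, 0, 42], "rotation": [0, 0, 0]}]}}

```text
time_s: 3.35
position: [0.5047, 0.1776, 0.0035]
tool_rot: [0.983, 0.182, -0.0, 0.0]
ft_force: [-0.2, 0.2, 0.9]
gripper_width: 0.0422
finger_force: 0.0
```

Request:
{"op": "drive_tool", "data": {"rows": [{"gripper": 0.3, "linear": [0, 0, 0], "rotation": [0, 0, 0]}, {"gripper": 0.2, "linear": [0, 0, 0], "rotation": [0, 0, 0]}, {"gripper": 0, "linear": [0, 0, 0], "rotation": [0, 0, 0]}, {"gripper": 0, "linear": [0, 0, 0], "rotation": [0, 0, 0]}, {"gripper": 0, "linear": [0, 0, 0], "rotation": [0, 0, 0]}, {"gripper": 0, "linear": [0, 0, 0], "rotation": [0, 0, 0]}, {"gripper": 0, "linear": [0, 0, 0], "rotation": [0, 0, 0]}]}}

```text
time_s: 3.93
position: [0.5048, 0.1776, 0.0037]
tool_rot: [0.983, 0.182, 0.0, -0.0]
ft_force: [-1.1, -0.3, 6.5]
gripper_width: 0.0177
finger_force: 30.0
```

Request:
{"op": "drive_tool", "data": {"rows": [{"gripper": 0, "linear": [0, 0, -10], "rotation": [0, 0, 0]}, {"gripper": 0, "linear": [0, 0, -25], "rotation": [0, 0, 0]}, {"gripper": 0, "linear": [0, 0, -45], "rotation": [0, 0, -4]}, {"gripper": 0, "linear": [0, 0, -70], "rotation": [0, 0, -9]}, {"gripper": 0, "linear": [0, 0, -95], "rotation": [0, 0, -15]}, {"gripper": 0, "linear": [0, 0, -120], "rotation": [0, 0, -21]}, {"gripper": 0, "linear": [0, 0, -145], "rotation": [0, 0, -27]}, {"gripper": 0, "linear": [0, 0, -170], "rotation": [0, 0, -33]}, {"gripper": 0, "linear": [0, 0, -190], "rotation": [0, 0, -39]}, {"gripper": 0, "linear": [0, 0, -200], "rotation": [0, 0, -45]}, {"gripper": 0, "linear": [0, 0, -205], "rotation": [0, 0, -51]}, {"gripper": 0, "linear": [0, 0, -205], "rotation": [0, 0, -57]}]}}

```text
time_s: 4.93
position: [0.505, 0.1776, 0.2104]
tool_rot: [0.776, 0.631, 0.001, 0.0]
ft_force: [1.0, 1.3, -1.1]
gripper_width: 0.0176
finger_force: 30.0
```

Request:
{"op": "drive_tool", "data": {"rows": [{"gripper": 0, "linear": [0, 0, 0], "rotation": [0, 0, -6]}, {"gripper": 0, "linear": [0, 0, 0], "rotation": [0, 0, -11]}, {"gripper": 0, "linear": [0, 0, 0], "rotation": [0, 0, -15]}, {"gripper": 0, "linear": [0, 0, 0], "rotation": [0, 0, -16.6]}, {"gripper": 0, "linear": [0, 0, 0], "rotation": [0, 0, -16.6]}, {"gripper": 0, "linear": [0, 0, 0], "rotation": [0, 0, -16.6]}]}}

```text
time_s: 5.43
position: [0.5045, 0.1774, 0.2088]
tool_rot: [0.679, 0.734, -0.0, 0.0]
ft_force: [-0.2, 0.4, -0.9]
gripper_width: 0.0175
finger_force: 30.0
```

Run:
```python
from h import *
p,M,o=st();print(o["time_s"],p,np.round(o["ft_force"],1),np.round(o["qpos"],2),o["gripper_width"],"yaw",np.degrees(np.arctan2(M[1,0],M[0,0])))
print("to pre, tool mm",(M.T@(np.array([.433,.020,.170])-p)*1000).round(1))
a,b=arm.capture("top"),arm.capture("side")
W=np.zeros((600,800,3),np.uint8)
W[:,:400]=cv2.resize(b[130:310,190:310],(400,600),interpolation=cv2.INTER_CUBIC)
W[:,400:]=cv2.resize(a[130:310,140:260],(400,600),interpolation=cv2.INTER_CUBIC)
cv2.imwrite("pics/f.png",W);t=p-M[:,0]*.127+[0,0,.005];print(t,proj("side",t),proj("top",t))
```

```text
5.4333 [0.50450176 0.1774384  0.20884113] [-0.2  0.4 -0.9] [-0.68  0.26  0.34  1.84 -0.1   1.05 -0.23] 0.017514509027399674 yaw 94.43216434753228
to pre, tool mm [-151.4  -83.5   38.9]
[0.51431616 0.05081819 0.21386074] [209.55390642 182.90820648] [192.85218641 183.50860701]
```

View pics/f.png

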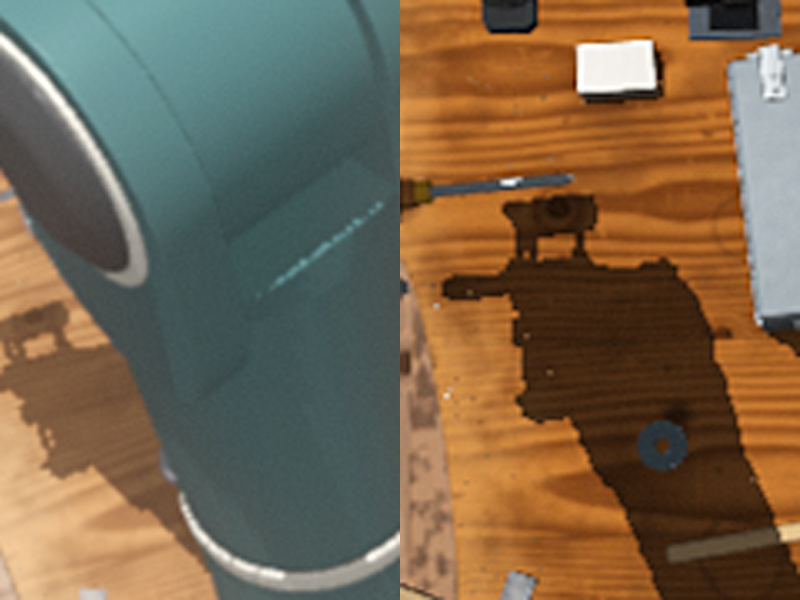

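Request:
{"op": "drive_tool", "data": {"rows": [{"gripper": 0, "linear": [-8, -4, 2], "rotation": [0, 0, 0]}, {"gripper": 0, "linear": [-24, -13, 6], "rotation": [0, 0, 0]}, {"gripper": 0, "linear": [-45, -25, 12], "rotation": [0, 0, 0]}, {"gripper": 0, "linear": [-70, -38, 18], "rotation": [0, 0, 0]}, {"gripper": 0, "linear": [-95, -52, 24], "rotation": [0, 0, 0]}, {"gripper": 0, "linear": [-118, -65, 30], "rotation": [0, 0, 0]}, {"gripper": 0, "linear": [-136, -75, 35], "rotation": [0, 0, 0]}, {"gripper": 0, "linear": [-147, -81, 38], "rotation": [0, 0, 0]}, {"gripper": 0, "linear": [-151, -83.5, 39], "rotation": [0, 0, -0.2]}, {"gripper": 0, "linear": [-151, -83.5, 39], "rotation": [0, 0, -0.2]}, {"gripper": 0, "linear": [-151, -83.5, 39], "rotation": [0, 0, -0.2]}]}}

```text
time_s: 6.45
position: [0.4338, 0.0212, 0.1697]
tool_rot: [0.677, 0.736, 0.0, 0.0]
ft_force: [0.2, 0.5, -0.9]
gripper_width: 0.0178
finger_force: 30.0
```

Run:
```python
from h import *
p,M,o=st();print(o["time_s"],p,np.round(o["ft_force"],1),np.round(o["qpos"],2),o["gripper_width"],"yaw",np.degrees(np.arctan2(M[1,0],M[0,0])))
a,b=arm.capture("top"),arm.capture("side")
W=np.zeros((600,800,3),np.uint8)
W[:,:400]=cv2.resize(b[150:240,240:300],(400,600),interpolation=cv2.INTER_CUBIC)
W[:,400:]=cv2.resize(a[170:260,230:290],(400,600),interpolation=cv2.INTER_CUBIC)
cv2.imwrite("pics/g.png",W);t=p-M[:,0]*.127+[0,0,.005];print(t,proj("side",t),proj("top",t))
```

```text
6.45 [0.43375849 0.02124791 0.16972612] [ 0.2  0.5 -0.9] [-0.52  0.12  0.43  2.11 -0.06  0.92  0.03] 0.01779254955167855 yaw 94.75138654093243
[ 0.44427819 -0.10531565  0.17472017] [271.53485912 196.23835247] [263.31537984 214.84351198]
```

View pics/g.png

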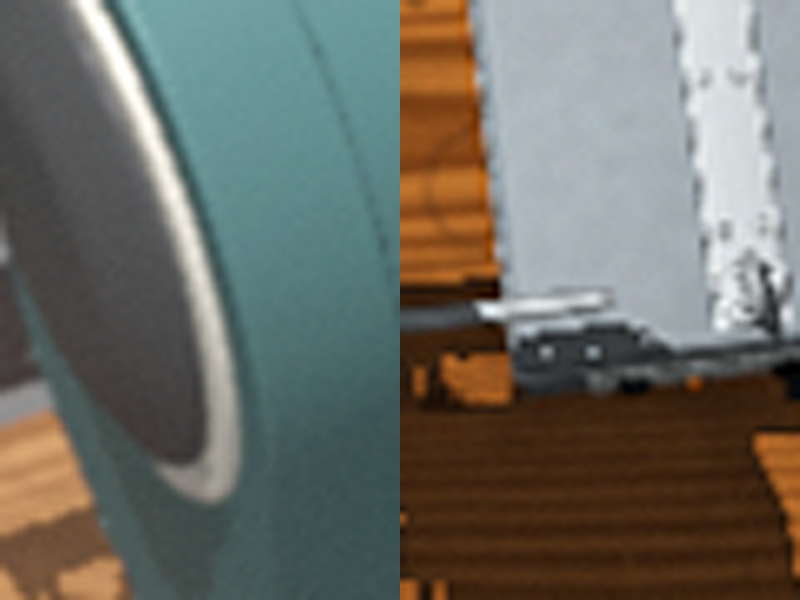

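Run:
```python
from h import *
p,M,o=st();T=onz("top",261.8,214.7,.1747);print(T)
for y in (213.3,213.75):
  E=onz("top",282.75,y,.157);E[2]=.157;T[2]=.1747
  print(E,"tool delta tip->eye mm",(M.T@(E-T)*1000).round(1))
```

```text
[ 0.44470096 -0.1018552   0.1747    ]
[ 0.4487998  -0.15079731  0.157     ] tool delta tip->eye mm [-49.1  -0.   17.7]
[ 0.44774673 -0.15076082  0.157     ] tool delta tip->eye mm [-49.   -1.1  17.7]
```

Request:
{"op": "drive_tool", "data": {"rows": [{"gripper": 0, "linear": [0, 0, 4], "rotation": [0, 0, 0]}, {"gripper": 0, "linear": [0, -0.5, 10], "rotation": [0, 0, 0]}, {"gripper": 0, "linear": [-3, -0.5, 15], "rotation": [0, 0, 0]}, {"gripper": 0, "linear": [-10, -0.5, 17.3], "rotation": [0, 0, 0]}, {"gripper": 0, "linear": [-19, -0.5, 17.3], "rotation": [0, 0, 0]}, {"gripper": 0, "linear": [-28, -0.5, 17.3], "rotation": [0, 0, 0]}, {"gripper": 0, "linear": [-36, -0.5, 17.3], "rotation": [0, 0, 0]}, {"gripper": 0, "linear": [-40, -0.5, 17.3], "rotation": [0, 0, 0]}, {"gripper": 0, "linear": [-40, -0.5, 17.3], "rotation": [0, 0, 0]}, {"gripper": 0, "linear": [-40, -0.5, 17.3], "rotation": [0, 0, 0]}]}}

```text
time_s: 7.38
position: [0.4361, -0.0196, 0.1523]
tool_rot: [0.678, 0.735, 0.0, 0.0]
ft_force: [0.4, 0.1, -1.0]
gripper_width: 0.0179
finger_force: 30.0
```

Run:
```python
from h import *
p,M,o=st();print(o["time_s"],p,np.round(o["ft_force"],1),"yaw",np.degrees(np.arctan2(M[1,0],M[0,0])))
a=arm.capture("top")
cv2.imwrite("pics/i.png",cv2.resize(a[195:235,255:305],(750,600),interpolation=cv2.INTER_CUBIC))
```

```text
7.3833 [ 0.43611989 -0.01956833  0.15226504] [ 0.4  0.1 -1. ] yaw 94.68600002038644
```

View pics/i.png

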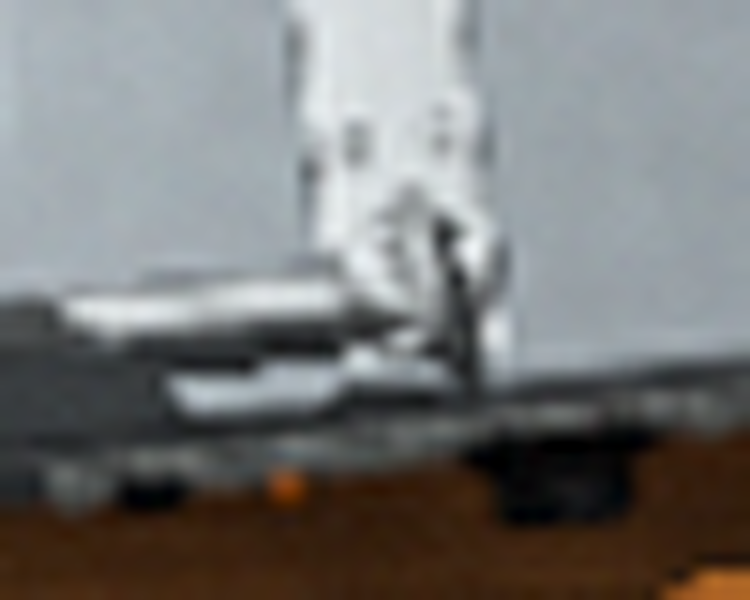

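Request:
{"op": "drive_tool", "data": {"rows": [{"gripper": 0, "linear": [0, 1, 0], "rotation": [0, 0, 0]}, {"gripper": 0, "linear": [0, 2, 0], "rotation": [0, 0, 0]}, {"gripper": 0, "linear": [-3, 2, 0], "rotation": [0, 0, 0]}, {"gripper": 0, "linear": [-6, 2, 0], "rotation": [0, 0, 0]}, {"gripper": 0, "linear": [-9, 2, 0], "rotation": [0, 0, 0]}, {"gripper": 0, "linear": [-11, 2, 0], "rotation": [0, 0, 0]}, {"gripper": 0, "linear": [-11, 2, 0], "rotation": [0, 0, 0]}]}}

```text
time_s: 8.02
position: [0.439, -0.0307, 0.1522]
tool_rot: [0.678, 0.735, -0.0, 0.0]
ft_force: [-0.0, -0.6, 0.1]
gripper_width: 0.0177
finger_force: 30.0
```

Request:
{"op": "drive_tool", "data": {"rows": [{"gripper": 0, "linear": [-3, 0, 0], "rotation": [0, 0, 0]}, {"gripper": 0, "linear": [-6, 0, 0], "rotation": [0, 0, 0]}, {"gripper": 0, "linear": [-9, 0, 0], "rotation": [0, 0, 0]}, {"gripper": 0, "linear": [-12, 0, 0], "rotation": [0, 0, 0]}, {"gripper": 0, "linear": [-12, 0, 0], "rotation": [0, 0, 0]}]}}

```text
time_s: 8.43
position: [0.44, -0.0428, 0.1522]
tool_rot: [0.678, 0.735, -0.0, 0.0]
ft_force: [0.1, -0.4, -1.7]
gripper_width: 0.0179
finger_force: 30.0
```

Request:
{"op": "drive_tool", "data": {"rows": [{"gripper": 0, "linear": [-4, 0, 0], "rotation": [0, 0, 0]}, {"gripper": 0, "linear": [-8, 0, 0], "rotation": [0, 0, 0]}, {"gripper": 0, "linear": [-11, 0, 0], "rotation": [0, 0, 0]}, {"gripper": 0, "linear": [-12, 0, 0], "rotation": [0, 0, 0]}, {"gripper": 0, "linear": [-12, 0, 0], "rotation": [0, 0, 0]}]}}

```text
time_s: 8.85
position: [0.4409, -0.0544, 0.1522]
tool_rot: [0.678, 0.735, -0.0, 0.0]
ft_force: [-0.0, -0.1, -0.9]
gripper_width: 0.0178
finger_force: 30.0
```

Run:
```python
from h import *
p,M,o=st();print(o["time_s"],p,np.round(o["ft_force"],1),np.round(o["qpos"],2),"yaw",np.degrees(np.arctan2(M[1,0],M[0,0])))
a=arm.capture("top")
cv2.imwrite("pics/j.png",cv2.resize(a[190:235,250:310],(800,600),interpolation=cv2.INTER_CUBIC))
```

```text
8.85 [ 0.44091928 -0.05443534  0.15215759] [-0.  -0.1 -0.9] [-0.39  0.17  0.49  2.11 -0.1   0.88  0.24] yaw 94.69229430071073
```

View pics/j.png

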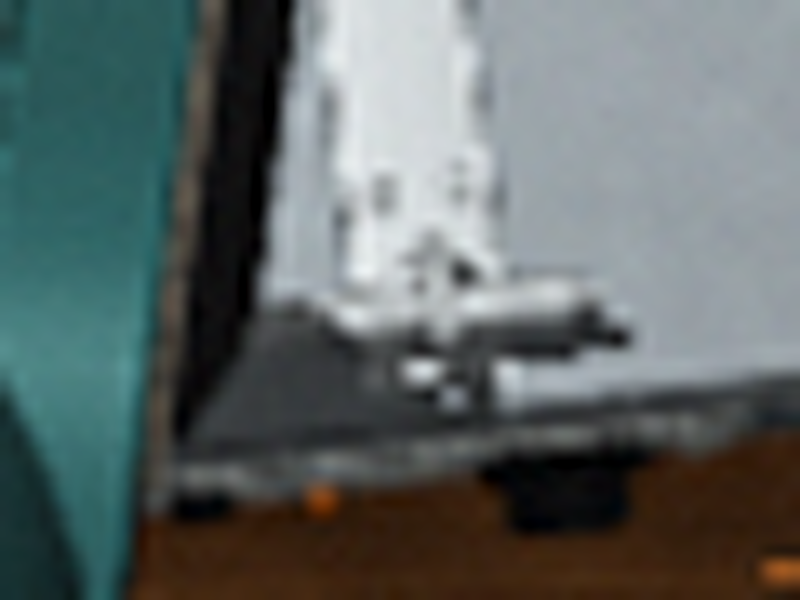

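The rod is through the eye: the ring bar crosses over it at (437,300) and the tip comes out on the far side at (610,320). Next is the lift along the arc.

Request:
{"op": "drive_tool", "data": {"rows": [{"gripper": 0, "linear": [0, 0, -1], "rotation": [0, 0, 0]}, {"gripper": 0, "linear": [0, 0, -2], "rotation": [0, 0, 0]}, {"gripper": 0, "linear": [0, 0, -3], "rotation": [0, 0, 0]}, {"gripper": 0, "linear": [0, 0, -4], "rotation": [0, 0, 0]}, {"gripper": 0, "linear": [0.0, 0.5, -5.5], "rotation": [0, 0, 0]}, {"gripper": 0, "linear": [0, 1, -7], "rotation": [0, 0, 0]}, {"gripper": 0, "linear": [0, 1.6, -9], "rotation": [0, 0, 0]}, {"gripper": 0, "linear": [0, 2.3, -11], "rotation": [0, 0, 0]}, {"gripper": 0, "linear": [0, 3, -13], "rotation": [0, 0, 0]}, {"gripper": 0, "linear": [0, 3.6, -15], "rotation": [0, 0, 0]}, {"gripper": 0, "linear": [0, 4.3, -17], "rotation": [0, 0, 0]}, {"gripper": 0, "linear": [0, 5, -19], "rotation": [0, 0, 0]}]}}

```text
time_s: 9.9
position: [0.446, -0.0536, 0.1714]
tool_rot: [0.677, 0.736, 0.0, 0.0]
ft_force: [-0.3, 0.5, -3.1]
gripper_width: 0.0179
finger_force: 30.0
```

Run:
```python
from h import *
p,M,o=st();print(o["time_s"],p,np.round(o["ft_force"],1),np.round(o["moment"],2),np.round(o["qpos"],2))
a=arm.capture("top");cv2.imwrite("pics/k.png",a)
```

```text
9.9 [ 0.44600353 -0.05364275  0.17139527] [-0.3  0.5 -3.1] [ 0.3   0.12 -0.04] [-0.4   0.15  0.5   2.08 -0.09  0.93  0.23]
```

Request:
{"op": "drive_tool", "data": {"rows": [{"gripper": 0, "linear": [0, 1, -2.5], "rotation": [0, 0, 0]}, {"gripper": 0, "linear": [0, 2, -5], "rotation": [0, 0, 0]}, {"gripper": 0, "linear": [0, 3.1, -7.5], "rotation": [0, 0, 0]}, {"gripper": 0, "linear": [0, 4.2, -10], "rotation": [0, 0, 0]}, {"gripper": 0, "linear": [0, 5.3, -12.5], "rotation": [0, 0, 0]}, {"gripper": 0, "linear": [0, 6.4, -14.9], "rotation": [0, 0, 0]}, {"gripper": 0, "linear": [0, 7.6, -17.3], "rotation": [0, 0, 0]}, {"gripper": 0, "linear": [0, 8.8, -19.7], "rotation": [0, 0, 0]}, {"gripper": 0, "linear": [0, 10.1, -22.1], "rotation": [0, 0, 0]}, {"gripper": 0, "linear": [0, 11.4, -24.5], "rotation": [0, 0, 0]}, {"gripper": 0, "linear": [0, 12.7, -26.8], "rotation": [0, 0, 0]}, {"gripper": 0, "linear": [0, 14, -29.1], "rotation": [0, 0, 0]}]}}

```text
time_s: 10.95
position: [0.46, -0.0525, 0.2005]
tool_rot: [0.677, 0.736, -0.0, 0.0]
ft_force: [1.1, 1.6, -4.1]
gripper_width: 0.0179
finger_force: 30.0
```

Request:
{"op": "drive_tool", "data": {"rows": [{"gripper": 0, "linear": [0, 1.4, -2.3], "rotation": [0, 0, 0]}, {"gripper": 0, "linear": [0, 2.8, -4.6], "rotation": [0, 0, 0]}, {"gripper": 0, "linear": [0, 4.3, -6.8], "rotation": [0, 0, 0]}, {"gripper": 0, "linear": [0, 5.8, -9], "rotation": [0, 0, 0]}, {"gripper": 0, "linear": [0, 7.3, -11.3], "rotation": [0, 0, 0]}, {"gripper": 0, "linear": [0, 8.8, -13.5], "rotation": [0, 0, 0]}, {"gripper": 0, "linear": [0, 10.4, -15.7], "rotation": [0, 0, 0]}, {"gripper": 0, "linear": [0, 12, -17.8], "rotation": [0, 0, 0]}, {"gripper": 0, "linear": [0, 13.7, -19.9], "rotation": [0, 0, 0]}, {"gripper": 0, "linear": [0, 15.4, -22], "rotation": [0, 0, 0]}, {"gripper": 0, "linear": [0, 17.1, -24.1], "rotation": [0, 0, 0]}, {"gripper": 0, "linear": [0, 18.8, -26.1], "rotation": [0, 0, 0]}]}}

```text
time_s: 11.95
position: [0.4788, -0.051, 0.2266]
tool_rot: [0.677, 0.736, -0.0, 0.0]
ft_force: [0.8, 1.6, -3.8]
gripper_width: 0.0177
finger_force: 30.0
```

Run:
```python
from h import *
p,M,o=st();print(o["time_s"],p,np.round(o["ft_force"],1),np.round(o["moment"],2),np.round(o["qpos"],2))
a=arm.capture("top");cv2.imwrite("pics/l.png",cv2.resize(a[110:270,200:360],(600,600),interpolation=cv2.INTER_CUBIC))
```

```text
11.95 [ 0.47876895 -0.05095613  0.22658406] [ 0.8  1.6 -3.8] [ 0.44 -0.11  0.03] [-0.41  0.14  0.5   1.95 -0.08  1.07  0.2 ]
```

Request:
{"op": "drive_tool", "data": {"rows": [{"gripper": 0, "linear": [0, 1.8, -2], "rotation": [0, 0, 0]}, {"gripper": 0, "linear": [0, 3.6, -4], "rotation": [0, 0, 0]}, {"gripper": 0, "linear": [0, 5.4, -6], "rotation": [0, 0, 0]}, {"gripper": 0, "linear": [0, 7.2, -7.9], "rotation": [0, 0, 0]}, {"gripper": 0, "linear": [0, 9.1, -9.9], "rotation": [0, 0, 0]}, {"gripper": 0, "linear": [0, 11, -11.8], "rotation": [0, 0, 0]}, {"gripper": 0, "linear": [0, 13, -13.7], "rotation": [0, 0, 0]}, {"gripper": 0, "linear": [0, 15, -15.5], "rotation": [0, 0, 0]}, {"gripper": 0, "linear": [0, 17, -17.3], "rotation": [0, 0, 0]}, {"gripper": 0, "linear": [0, 19, -19.1], "rotation": [0, 0, 0]}, {"gripper": 0, "linear": [0, 21, -20.9], "rotation": [0, 0, 0]}, {"gripper": 0, "linear": [0, 23.1, -22.6], "rotation": [0, 0, 0]}]}}

```text
time_s: 13.0
position: [0.5018, -0.049, 0.2491]
tool_rot: [0.677, 0.736, -0.0, 0.0]
ft_force: [0.4, 1.6, -4.3]
gripper_width: 0.0176
finger_force: 30.0
```

Request:
{"op": "drive_tool", "data": {"rows": [{"gripper": 0, "linear": [0, 2.1, -1.6], "rotation": [0, 0, 0]}, {"gripper": 0, "linear": [0, 4.2, -3.3], "rotation": [0, 0, 0]}, {"gripper": 0, "linear": [0, 6.3, -4.9], "rotation": [0, 0, 0]}, {"gripper": 0, "linear": [0, 8.5, -6.5], "rotation": [0, 0, 0]}, {"gripper": 0, "linear": [0, 10.7, -8.1], "rotation": [0, 0, 0]}, {"gripper": 0, "linear": [0, 12.9, -9.6], "rotation": [0, 0, 0]}, {"gripper": 0, "linear": [0, 15.1, -11.1], "rotation": [0, 0, 0]}, {"gripper": 0, "linear": [0, 17.1, -12.4], "rotation": [0, 0, 0]}, {"gripper": 0, "linear": [0, 18.8, -13.5], "rotation": [0, 0, 0]}, {"gripper": 0, "linear": [0, 20, -14.2], "rotation": [0, 0, 0]}, {"gripper": 0, "linear": [0, 20.5, -14.5], "rotation": [0, 0, 0]}, {"gripper": 0, "linear": [0, 20.5, -14.5], "rotation": [0, 0, 0]}]}}

```text
time_s: 14.0
position: [0.5221, -0.0474, 0.2635]
tool_rot: [0.677, 0.736, -0.0, 0.0]
ft_force: [-0.2, 0.9, -2.6]
gripper_width: 0.018
finger_force: 30.0
```

Run:
```python
from h import *
p,M,o=st();print(o["time_s"],p,np.round(o["ft_force"],1),np.round(o["moment"],2),np.round(o["qpos"],2))
a=arm.capture("top");b=arm.capture("side")
W=np.zeros((600,800,3),np.uint8)
W[:,:500]=cv2.resize(a[100:244,230:350],(500,600),interpolation=cv2.INTER_CUBIC)
W[:300,500:]=cv2.resize(b[90:240,210:360],(300,300),interpolation=cv2.INTER_CUBIC)
cv2.imwrite("pics/m.png",W)
kx,ky=np.array([.9967,.081,0]),np.array([-.081,.9967,0]);E0=np.array([.4476,-.151,.158]);H=E0+.178*kx-[0,0,.05]
for th in (40,43,45,50):
    r=np.radians(th);c,s=np.cos(r),np.sin(r)
    pt=lambda f,u,y:H-kx*(f*c-u*s)+[0,0,f*s+u*c]+ky*y
    print(th,[ (((proj("top",pt(*q))-[230,100])*600/144)).round(0) for q in[(.178,.05,0),(.193,.023,-.088),(.193,.008,-.088),(0,.023,-.088)]])
```

```text
14.0 [ 0.52211566 -0.0474138   0.26349532] [-0.2  0.9 -2.6] [0.34 0.07 0.04] [-0.4   0.2   0.5   1.81 -0.1   1.16  0.21]
40 [array([213., 308.]), array([388., 349.]), array([387., 371.]), array([328., 142.])]
43 [array([212., 291.]), array([388., 332.]), array([388., 355.]), array([328., 141.])]
45 [array([211., 279.]), array([387., 320.]), array([387., 344.]), array([328., 140.])]
50 [array([208., 248.]), array([386., 290.]), array([387., 316.]), array([327., 138.])]
```

View pics/m.png

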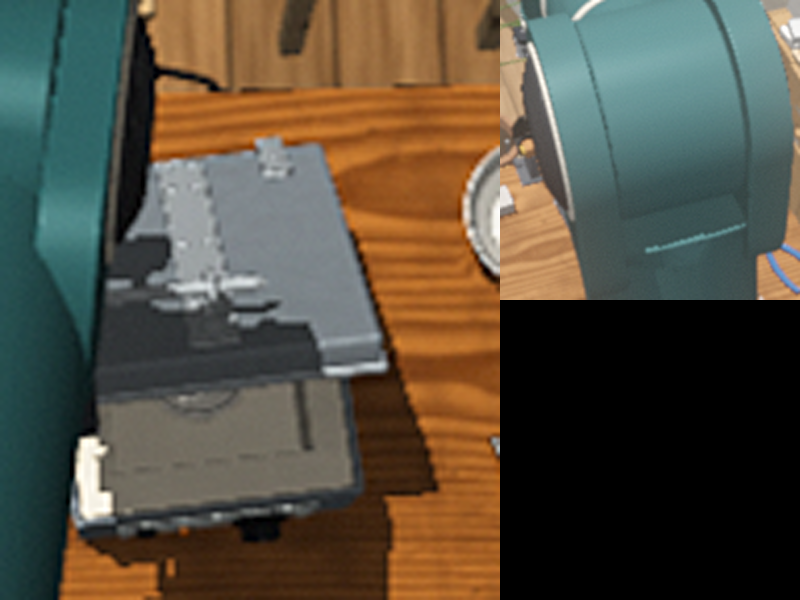

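The lid is open at about 43°, with the front-right corner of its top face at (380,335) in the crop and the eye and rod at (208,287). I'll do the last 2° now, then check.

Request:
{"op": "drive_tool", "data": {"rows": [{"gripper": 0, "linear": [0, 0.8, -0.5], "rotation": [0, 0, 0]}, {"gripper": 0, "linear": [0, 2, -1.2], "rotation": [0, 0, 0]}, {"gripper": 0, "linear": [0, 3.5, -2.1], "rotation": [0, 0, 0]}, {"gripper": 0, "linear": [0, 4.8, -2.9], "rotation": [0, 0, 0]}, {"gripper": 0, "linear": [0, 5.6, -3.3], "rotation": [0, 0, 0]}, {"gripper": 0, "linear": [0, 6, -3.6], "rotation": [0, 0, 0]}, {"gripper": 0, "linear": [0, 6, -3.6], "rotation": [0, 0, 0]}, {"gripper": 0, "linear": [0, 6, -3.6], "rotation": [0, 0, 0]}]}}

```text
time_s: 14.77
position: [0.528, -0.0469, 0.267]
tool_rot: [0.677, 0.736, -0.0, 0.0]
ft_force: [-0.1, 0.3, -2.7]
gripper_width: 0.0175
finger_force: 30.0
```

Run:
```python
from h import *
p,M,o=st();print(o["time_s"],p,np.round(o["ft_force"],1),np.round(o["moment"],2))
a=arm.capture("top");cv2.imwrite("pics/n.png",a);g=cv2.cvtColor(a,cv2.COLOR_BGR2GRAY)
old=cv2.imread("pics/k.png",0)
for x in (316,318,319): print("col",x,list(zip(range(168,194),g[168:194,x].tolist())))
print("closed~5deg col316",list(zip(range(204,222),old[204:222,316].tolist())))
kx,ky=np.array([.9967,.081,0]),np.array([-.081,.9967,0]);E0=np.array([.4476,-.151,.158]);H=E0+.178*kx-[0,0,.05]
for th in (0,5,43,44,45,46):
    r=np.radians(th);c,s=np.cos(r),np.sin(r)
    pt=lambda f,u,y:H-kx*(f*c-u*s)+[0,0,f*s+u*c]+ky*y
    print(th,[proj("top",pt(*q)).round(1) for q in[(.193,.023,-.085),(.193,.023,-.07),(0,.023,-.085),(.193,.023,.085)]])
```

```text
14.7667 [ 0.52802848 -0.0468955   0.26704129] [-0.1  0.3 -2.7] [0.35 0.08 0.03]
col 316 [(168, 130), (169, 131), (170, 128), (171, 131), (172, 126), (173, 125), (174, 127), (175, 127), (176, 124), (177, 137), (178, 157), (179, 127), (180, 109), (181, 108), (182, 104), (183, 96), (184, 114), (185, 182), (186, 150), (187, 62), (188, 23), (189, 30), (190, 32), (191, 32), (192, 33), (193, 38)]
col 318 [(168, 62), (169, 76), (170, 107), (171, 119), (172, 122), (173, 131), (174, 131), (175, 132), (176, 124), (177, 149), (178, 153), (179, 122), (180, 108), (181, 107), (182, 104), (183, 95), (184, 143), (185, 168), (186, 107), (187, 36), (188, 28), (189, 29), (190, 30), (191, 31), (192, 36), (193, 40)]
col 319 [(168, 82), (169, 77), (170, 66), (171, 61), (172, 80), (173, 108), (174, 121), (175, 123), (176, 129), (177, 162), (178, 159), (179, 124), (180, 110), (181, 112), (182, 104), (183, 91), (184, 167), (185, 173), (186, 91), (187, 27), (188, 30), (189, 31), (190, 29), (191, 29), (192, 38), (193, 46)]
closed~5deg col316 [(204, 157), (205, 162), (206, 164), (207, 161), (208, 159), (209, 158), (210, 159), (211, 159), (212, 158), (213, 160), (214, 154), (215, 126), (216, 61), (217, 56), (218, 47), (219, 37), (220, 35), (221, 38)]
0 [array([318.7, 217.6]), array([312.4, 218.2]), array([308.5, 139.3]), array([247.5, 225.2])]
5 [array([319.4, 215.6]), array([313. , 216.3]), array([308.4, 138.6]), array([247.2, 223.3])]
43 [array([321.7, 179.8]), array([314.7, 180.6]), array([307.5, 133.9]), array([242.7, 188.3])]
44 [array([321.6, 178.4]), array([314.6, 179.2]), array([307.5, 133.8]), array([242.6, 186.9])]
45 [array([321.6, 177. ]), array([314.6, 177.8]), array([307.4, 133.7]), array([242.4, 185.5])]
46 [array([321.5, 175.6]), array([314.6, 176.4]), array([307.4, 133.6]), array([242.2, 184.1])]
```

Request:
{"op": "drive_tool", "data": {"rows": [{"gripper": 0, "linear": [0, 0.3, -0.2], "rotation": [0, 0, 0]}, {"gripper": 0, "linear": [0, 0.6, -0.3], "rotation": [0, 0, 0]}, {"gripper": 0, "linear": [0, 0.6, -0.3], "rotation": [0, 0, 0]}, {"gripper": 0, "linear": [0, 0.6, -0.3], "rotation": [0, 0, 0]}, {"gripper": 0, "linear": [0, 0.6, -0.3], "rotation": [0, 0, 0]}, {"gripper": 0, "linear": [0, 0.6, -0.3], "rotation": [0, 0, 0]}, {"gripper": 0, "linear": [0, 0.6, -0.3], "rotation": [0, 0, 0]}, {"gripper": 0, "linear": [0, 0.6, -0.3], "rotation": [0, 0, 0]}, {"gripper": 0, "linear": [0, 0.6, -0.3], "rotation": [0, 0, 0]}, {"gripper": 0, "linear": [0, 0.6, -0.3], "rotation": [0, 0, 0]}, {"gripper": 0, "linear": [0, 0.6, -0.3], "rotation": [0, 0, 0]}, {"gripper": 0, "linear": [0, 0.6, -0.3], "rotation": [0, 0, 0]}]}}

```text
time_s: 15.82
position: [0.5286, -0.0469, 0.2674]
tool_rot: [0.677, 0.736, -0.0, 0.0]
ft_force: [-0.1, 1.1, -3.2]
gripper_width: 0.018
finger_force: 30.0
```

Run:
```python
from h import *
g=cv2.cvtColor(arm.capture("top"),cv2.COLOR_BGR2GRAY);print(g[174:182,316],g[174:182,318],np.round(arm.get_obs()["ft_force"],1))
```

```text
[126 127 122 150 153 120 107 106] [133 128 127 158 149 117 108 109] [ 0.5  0.3 -2.8]
```

The lid is steady at about 45°, so I'm handing the job in.

```bash
python3 -c "
from bench import arm
print(arm.close_job())"
```

```text
the job is handed in; nothing more can be done
None
```

Job handed in at about 16 s: the rod is through the eye and still gripped, holding the lid steady at about 45° (44.5–45° measured from the top camera only, as the arm blocked the side view), and I touched nothing else on the bench.

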